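# Uncover the dry-block heater, hang up its cover and hold a vial to the inspection camera

## Task

Lift the cover off the dry-block heater by its wire handle and hang it by that handle in the double hook of the stand; then take the orange-capped vial out of the block and hold it up to the inspection camera for a look at its bottom: the middle of the vial's bottom at the camera's focus point (on the lens axis, 90 mm in front of the lens), the vial tipped about 30 degrees from upright straight towards the camera, bottom nearer the lens and cap away. Finish holding it there still; leave the two white-capped vials in their wells, do not touch the camera, and disturb nothing else on the bench.

Things in the scene. Friction and masses are not known exactly. Their poses are not given: they have to be found in the camera images.
- heater: Dry-block heater, grey box 190 (x) x 170 (y) x 70 mm high, fixed on the bench. Origin: centre of its underside, z up; its sloped white console is at -x (front).
- block_top (a point): Centre of the top of the heater's aluminium block (90 x 118 mm), 78 mm above the bench, under the cover; axes as heater. Six wells, 19.6 mm wide, 34 mm deep, at x = -23, 23 and y = -36, 0, 36 mm from here. Vials stand in (-23, 36), (-23, -36) and (23, 0); which is where varies. The others are empty.
- cover: Grey plastic hood, open below, 112 (x) x 136 (y) x 54 mm high, walls 4 mm, about 0.2 kg, loose. It stands over the block on the heater's deck, 70 mm above the bench. Origin: centre of its lower rim, z up. It needs only be lifted straight up, at least 40 mm to clear the vials' caps.
- cover_bar (a point): Middle of the top bar of the cover's wire handle (bail), 104 mm above the cover's lower rim. The bar is round steel, 9 mm thick, runs along the cover's y axis, straight over 100 mm; its legs stand at y = -56 and +56 mm; 45 mm of free height between the bar and the cover's top.
- hook_stand: Retort stand, fixed. Origin: foot of its 12 mm rod (210 mm high), z up. Blue base 150 x 90 x 12 mm. Double hook: two parallel 7 mm wires at y = -32 and 32 mm run from the rod towards -x (open front) at a height of 189 mm, dip to a saddle 83 mm in front of the rod and end in upturned tips 101 mm in front of it, tops 195 mm high.
- hook_seat (a point): Where the middle of the cover's bar lies when it hangs in both saddles: 83 mm in front of the rod, 183 mm above the bench; axes as hook_stand, the bar then lies along y. Bring the bar in from -x at least 20 mm (at most 35 mm) above this point, so that both wires pass under it between the handle's legs, then lower it.
- vial_orange: Glass screw-cap vial with an orange cap, 18 mm in diameter, 66 mm high, 25 g; origin at the centre of its bottom, z along its axis to the cap. In its well its bottom is 44 mm and its cap's top 110 mm above the bench, so that 32 mm stand out of the block. Collides as a plain cylinder.
- vial_white_a: The same vial with a white cap, to be left in its well.
- vial_white_b: The same vial with a white cap, to be left in its well.
- camera: Inspection camera, fixed: dark base plate 100 x 90 mm, aluminium post behind, blue camera body with a black lens barrel (42 mm over its light ring) looking level along this frame's -x axis, lens axis 220 mm above the bench. Origin: on the bench, z up.
- lens (a point): Centre of the lens's front face, 78 mm in front of the camera's origin, 220 mm above the bench. Axes as camera.
- focus (a point): The focus point: on the lens axis 90 mm in front of the lens. Its z axis is the direction the vial's axis (bottom to cap) shall take: 30 degrees from vertical, leaning away from the lens (towards the camera's -x).
- red_case: Flat red plastic case, 86 x 109 x 35 mm, loose on the bench; leave alone.
- dark_jar: Small dark jar, 44 mm in diameter, 80 mm high, loose; leave alone.
- marker: Black marker pen, 137 mm long, lying loose; leave alone.
- small_beaker: Small clear beaker, 39 mm in diameter, 44 mm high, loose; leave alone.

How it is judged (in metres and radians):
On the way, in this order (a step that is already met when the one before it is completed fails the run):
1. the cover hangs by its handle in both saddles of the double hook, let go (x of cover_bar in the frame of hook_seat between -0.012 and 0.012 m and y of cover_bar in the frame of hook_seat between -0.02 and 0.02 m and z of cover_bar in the frame of hook_seat between -0.006 and 0.006 m and contact force between cover and hook_stand above 0.8 N and contact force between cover and the fingers below 0.05 N and angle between cover's own z axis and vertical below 0.2 rad), for 0.3 s.
2. the orange-capped vial is lifted clear of its well by the gripper (contact force between vial_orange and the fingers above 1 N and contact force between vial_orange and heater below 0.05 N and contact force between vial_orange and camera below 0.05 N and contact force between vial_orange and cover below 0.05 N and contact force between vial_orange and hook_stand below 0.05 N and height (world z) of vial_orange above 0.085 m), for 0.2 s.
At the end, for the whole second after the job is handed in: Cover hanging by its bar in both saddles (12 mm along, 20 mm across, 6 mm in height), let go; orange-capped vial held still by the gripper alone, bottom within 12 mm of the focus point, axis within 11 degrees of that asked; white vials in their wells, loose bystanders within 20 mm (all of step 1 and distance of each of vial_white_a, vial_white_b from where it was at the start of the episode below 0.015 m and contact force between vial_orange and the fingers above 1 N and contact force between vial_orange and heater below 0.05 N and contact force between vial_orange and camera below 0.05 N and contact force between vial_orange and cover below 0.05 N and contact force between vial_orange and hook_stand below 0.05 N and distance between vial_orange and focus below 0.012 m and angle between the z axis of vial_orange and the z axis of focus, either way round below 0.2 rad and angle between vial_orange's own z axis and vertical below 1.2 rad and height (world z) of vial_orange above 0.19 m and linear speed of vial_orange below 0.02 m/s and angular speed of vial_orange below 0.2 rad/s and distance of each of red_case, dark_jar, marker, small_beaker from where it was at the start of the episode below 0.02 m); the arm keeps its last pose, push and grip.
It fails at once if the camera is touched (contact force between any of the arm, the fingers, vial_orange, cover and camera above 0.5 N).
It fails at once if a white-capped vial leaves its well (distance of any of vial_white_a, vial_white_b from where it was at the start of the episode above 0.025 m).
It fails at once if a loose thing on the bench is pushed away (distance of any of red_case, dark_jar, marker, small_beaker from where it was at the start of the episode above 0.03 m).
It also fails if it takes over 72 s, if anything falls off the work surface, if the arm or the gripper's body presses on something with over 40 N, if the wrist force passes 120 N, or if a joint passes its speed limit or range.

## Robot

A 6-joint arm with a two-finger parallel gripper is mounted at the origin on a cart in front of the work surface, level with it; the furniture and walls round the work are solid. World frame = base frame: x ahead of the robot, y to its left, z up, the work surface at z = 0. Lengths are in mm, angles in rad, forces in N, time in s.
With the tool pointing down it reaches from about 400 to 925 mm from the base axis. Payload 12.5 kg.
Tool frame: the origin (TCP) lies midway between the tips of the shut fingers; the grasp point (between the pads) lies 19 mm behind it (env.pinch_z is the z of the grasp point in the tool frame, in mm); z points along the fingers, y is the line along which they close (so a half turn about z gives the same grasp; the last joint's range is limited). The gripper opens to 95 mm and grips with 3 to 60 N. Pads are 20 mm wide; open, the fingers measure 119 mm over their backs; the gripper's body (75 mm by 180 mm) begins 59 mm behind the grasp point.
Start: joints at [-1.254, 0.491, 1.559, -0, 1.092, -0.106], TCP at [256.471, -569.973, 214.661] pointing down, gripper open.
Joint ranges: [-3.1, 3.1], [-0.84, 2.19], [0.05, 2.79], [-1.13, 4.28], [0.06, 2.93], [-2.69, 2.69]. Speed limits (rad/s): [2.22, 2.22, 2.79, 3.14, 3.14, 3.14].

## Interface

Orientations are given as [roll, pitch, yaw] about the fixed x, y, z axes, in that order (R = Rz(yaw) Ry(pitch) Rx(roll)).
In Python, from cell import env, eyes gives the robot as it stands.
- The arm moves only by the shell command python3 -m inch 'ROWS'. ROWS is JSON, a list of rows, each a list of 3 entries, a list of its own where there are three numbers: the shift along the tool's x, y, z in units of 60 mm (1.0 is 60 mm), then the turn about the tool's z in units of 5 degrees (1.0 is 5 degrees), then the closure, from -1 (fully open) to 1 (shut). In form: [[[tx, ty, tz], turn, claw], ...]. A call has exactly 10 rows; each row shifts and turns the commanded pose from where the row before left it, along the tool's axes as they then stand; what a row does not reach is not made up. A row lasts 1/8 s, in which the tool goes at most 62.5 mm and 10.7 degrees, less where a joint would pass 70% of its speed; a pose out of reach is approached as far as the arm can. A call is refused whole if a number of a shift passes 1 or a number of a turn 1, either way. A call with a gripper value outside its range is refused whole. The fingers move at their own pace and stop on an object; the grip force is fixed at half the most. Time passes only in rows, so rows that do not move let the fingers close, or fill a call up. It gives the time, the measured TCP pose, the force, the opening and the grip force at its end, in the units of the state.
- env.state(): the state, without advancing time (a new reading comes with each control period).
- eyes.read_camera(name): name is "scene" or "top" or "wrist"; returns a dict with "pixels" (400x640x3 uint8, red, green, blue), "fx", "fy", "cx", "cy" (pixels), "extrinsics" (4x4, takes a point from world to camera coordinates). Camera axes: x right, y down, z forward; pixel columns grow to the right and rows downward; lengths in mm; the calibration is good to about 2 mm. A picture is of the moment at which its call begins. There is no depth.
- env.job_done(): hands the job in; it is judged then, once.
Trained networks look in a picture, given as the dict that the camera call returned (one of the last four; its "shot" number tells which), for a name from the list of things; names that differ only in an ending like _2 or _b are one class to them, and where a whole thing is asked for, a point or a joint stands for the part that bears it (a point fixed in the world has none). Each returns a list of dicts, best first, with "score" (0 to 1); they miss things now and then, are a little off and sometimes report something else, mostly with a low value. They report only what shows in the picture. A call takes as long as a camera call.
- eyes.boxes_of(name, picture): "centre" ([row, column] in pixels, amid what is visible of it).
- eyes.cut_out(name, picture): "mask" (400x640 bool, what is visible of it) and "centre" ([row, column] in pixels, amid what is visible of it).
- eyes.spot_point(name, picture): "centre" ([row, column] in pixels: a listed point, or the origin of a listed thing).
The state is a dict: "t": time; "joints": joint angles; "qvel": joint speeds; "tau": joint torques, N m; "eef_pos": TCP position; "tcp_rot": TCP orientation; "ft_force": force on the tool from outside, world axes, zero at the start; "moment": the same for the moment, N m; "opening": opening from 0.0 (shut) to 1.0 (fully open); "grip_force": force on a finger pad.
Only numpy, scipy, OpenCV 4.12 (cv2) and the standard library are available. Lean on these libraries where they do the work, as an engineer would, in place of code of your own. Each camera call takes 0.05 s, during which the arm holds its last target. There are 200 camera calls.

## Working session

There is one attempt and no reset: what is moved stays moved. The work goes in short steps, Python scripts to look and compute and a shell command to move; the robot and the scene stay as the last step left them, time stands still between calls to the robot, and variables do not carry over. Pictures are saved under pics/ and viewed, at most 10 in all, crops included, and the job is handed in when it is done.

```bash
ls; mkdir -p pics; cat > h.py <<'E'
import numpy as np, cv2
from cell import env, eyes
def ray(p,rc):
    E=np.array(p["extrinsics"]);R=E[:3,:3];t=E[:3,3]
    d=R.T@np.array([(rc[1]-p["cx"])/p["fx"],(rc[0]-p["cy"])/p["fy"],1]);return -R.T@t,d
def atz(p,rc,z):
    c,d=ray(p,rc);return c+d*(z-c[2])/d[2]
def tri(l):
    A=np.zeros((3,3));b=np.zeros(3)
    for p,rc in l:
        c,d=ray(p,rc);d=d/np.linalg.norm(d);M=np.eye(3)-np.outer(d,d);A+=M;b+=M@c
    return np.linalg.solve(A,b)
def proj(p,X):
    E=np.array(p["extrinsics"]);q=E[:3,:3]@np.array(X)+E[:3,3]
    return p["fy"]*q[1]/q[2]+p["cy"],p["fx"]*q[0]/q[2]+p["cx"]
def save(p,n): cv2.imwrite("pics/"+n,cv2.cvtColor(p["pixels"],cv2.COLOR_RGB2BGR))
E
python3 - <<'E'
from h import *
np.set_printoptions(precision=1,suppress=True)
s=env.state();print(s["eef_pos"],s["tcp_rot"],s["opening"],env.pinch_z,s["t"])
P={n:eyes.read_camera(n) for n in("scene","top")}
for n in P: save(P[n],n+"0.png"); print(n,ray(P[n],(200,320)))
z={"heater":0,"cover":70,"cover_bar":174,"hook_stand":0,"hook_seat":183,"camera":0,"lens":220,"focus":220,"red_case":0,"dark_jar":0,"marker":5,"small_beaker":0}
for k in z:
    f=[]
    for n in P:
        r=eyes.spot_point(k,P[n])
        if r:
            f.append((P[n],r[0]["centre"]));print(k,n,np.array(r[0]["centre"]),round(r[0]["score"],2),atz(*f[-1],z[k]))
    if len(f)==2: print("   tri",tri(f))
E
```

```text
pics
[ 256.4 -569.7  214.1] [-3.1 -0.   0.4] 1.00168758848483 -18.8 0.0
scene (array([142.5, 653.9, 992.2]), array([ 0.3, -0.6, -0.8]))
top (array([ 280.4,  -16.3, 1728.7]), array([ 0.2,  0. , -1. ]))
heater scene [325.9 273.2] 0.96 [458.2 370.6   0. ]
heater top [219.9 225.1] 0.93 [459.  382.2   0. ]
   tri [454.7 376.8  18.7]
cover scene [310.6 262.7] 0.8 [483.9 370.4  70. ]
cover_bar scene [292.1 249. ] 0.58 [502.6 380.4 174. ]
cover_bar top [206.2 214.1] 0.86 [490.1 384.1 174. ]
   tri [492.4 383.1 187.1]
hook_stand scene [180.1 335. ] 0.79 [ 576.  -215.7    0. ]
hook_stand top [190.9 369.4] 0.57 [ 581.8 -192.8    0. ]
   tri [ 571.3 -192.2   25.4]
hook_seat scene [154.8 358.5] 0.57 [ 483.4 -198.6  183. ]
hook_seat top [206.  376.7] 0.77 [ 495.5 -199.8  183. ]
   tri [ 490.6 -201.8  179. ]
camera scene [212.6 279. ] 0.92 [672.9  24.3  -0. ]
camera top [168.2 316.4] 0.92 [673.2  21.3   0. ]
   tri [674.6  21.6  -4. ]
lens scene [179.3 288.2] 0.81 [603.6  43.3 220. ]
lens top [219.4 227.1] 0.51 [438.1 324.6 220. ]
   tri [419.8 266.  506.2]
focus top [235.5 304.8] 0.22 [385.1  53.5 220. ]
red_case scene [226.3 357.9] 0.6 [403.5 -59.1   0. ]
red_case top [231.8 337.9] 0.75 [416.3 -67.1   0. ]
   tri [412.5 -68.9 -15.2]
dark_jar scene [152.9 399.2] 0.67 [ 419.6 -484.4   -0. ]
dark_jar top [227.7 443.9] 0.57 [ 436.9 -486.3    0. ]
   tri [ 429.3 -489.5   -5.7]
marker scene [254.1 341.5] 0.66 [399.5  70.9   5. ]
marker top [235.2 303. ] 0.56 [401.1  70.5   5. ]
   tri [400.5  70.4   3.8]
small_beaker scene [278.  318.2] 0.48 [423.3 179.5   0. ]
small_beaker top [231. 271.] 0.62 [416.7 197.9   0. ]
   tri [414.4 194.2  30.8]
```

View pics/scene0.png

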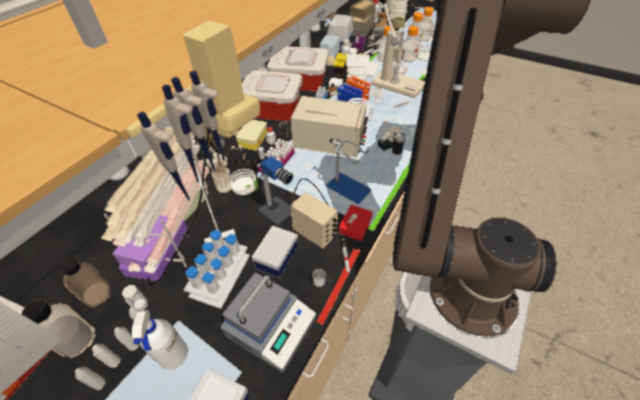

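View pics/top0.png

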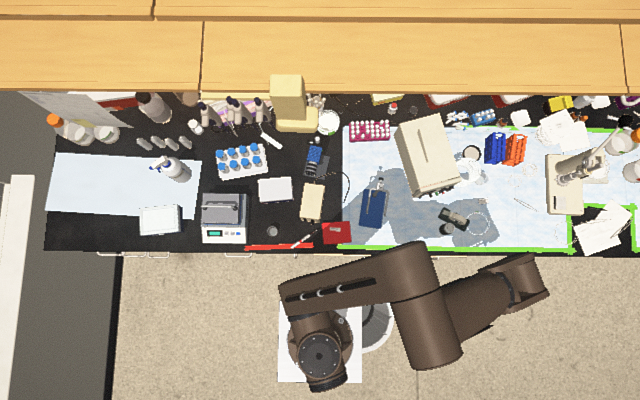

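The scene view shows the heater with its cover at about (325,265), the hook stand at (180,345), the camera at (185,275), and a tan box in front of the camera. The top view shows the heater at (218,223), the stand base at (208,374), the camera at (160,314) and the tan box at (202,312). I'll enlarge the top view and measure the yaws.

```bash
python3 - <<'E'
from h import *
np.set_printoptions(precision=1,suppress=True)
P={n:eyes.read_camera(n) for n in("scene","top")}
a=cv2.imread("pics/top0.png")[140:255,195:395];b=cv2.imread("pics/scene0.png")[140:270,225:395]
a=cv2.resize(a,None,fx=4,fy=4,interpolation=2)[:300*2];b=cv2.resize(b,(800,612))[:600]
cv2.imwrite("pics/topc.png",a);cv2.imwrite("pics/scc.png",b)
for k,z in (("heater",70),("cover",124),("hook_stand",12),("camera",0)):
  for n in P:
    for r in eyes.cut_out(k,P[n])[:1]:
        m=r["mask"].astype(np.uint8);c=max(cv2.findContours(m,0,2)[0],key=cv2.contourArea)
        print(k,n,round(r["score"],2),m.sum())
        if n=="top":
            W=np.array([atz(P[n],(q[0][1],q[0][0]),z)[:2] for q in c],np.float32)
            print(cv2.minAreaRect(W),W.min(0),W.max(0))
E
```

```text
heater scene 0.62 2722
heater top 0.6 1124
((460.0002746582031, 361.82818603515625), (192.06385803222656, 191.8853302001953), 0.6101934909820557) [363.1 266.9] [557.  457.5]
cover scene 0.56 2695
cover top 0.93 1277
((487.004150390625, 371.0090637207031), (119.78731536865234, 152.394287109375), 0.5593448281288147) [426.7 294.3] [546.7 446.8]
hook_stand scene 0.61 878
hook_stand top 0.92 1038
((535.5394287109375, -209.75782775878906), (100.04730987548828, 208.58050537109375), 81.75419616699219) [ 428.  -265.6] [ 636.8 -149.8]
camera scene 0.96 1269
camera top 0.57 682
((719.5323486328125, 19.22513198852539), (97.53865051269531, 168.14866638183594), 83.58343505859375) [636.7 -29.5] [804.3  75.3]
```

View pics/topc.png

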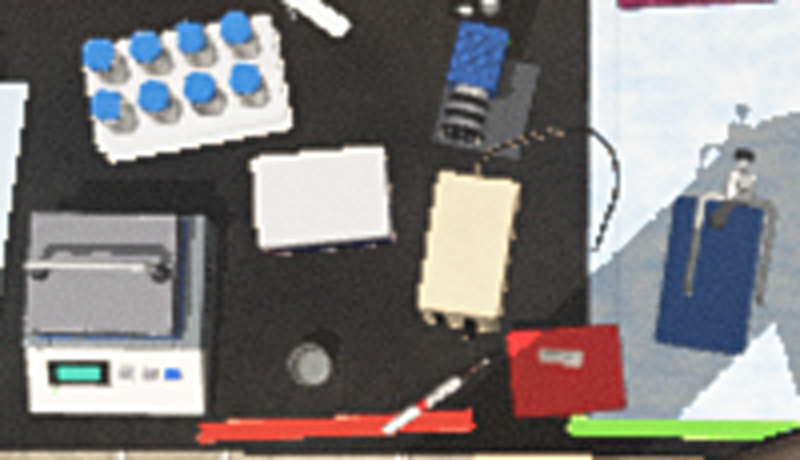

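View pics/scc.png

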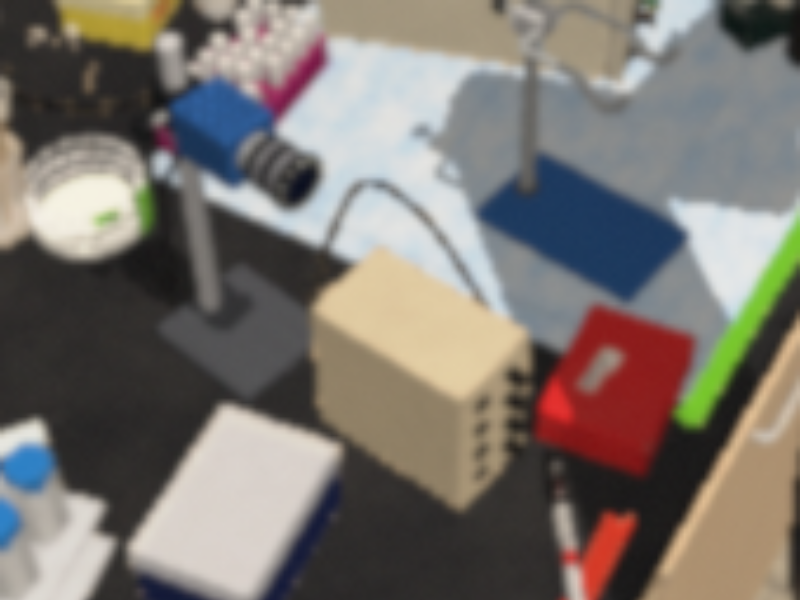

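The bar runs along world y, near x=490, y=380. The camera faces the robot and is yawed slightly. The moves allow no tilt of the tool, so the vial has to be pivoted in the grip later. First I raise the arm and bring the wrist camera over the heater.

```bash
python3 -m inch '[[[0,0,-1],-1,-1],[[0,0,-1],-1,-1],[[0,0,-1],-1,-1],[[0,0,-1],-1,-1],[[0,0,0],-1,-1],[[0,0,0],-1,-1],[[0,0,0],-1,-1],[[0,0,0],-1,-1],[[0,0,0],-1,-1],[[0,0,0],-1,-1]]'
cat >> h.py <<'E'
from scipy.spatial.transform import Rotation as Ro
def rel(target,yaw=None):
    "tool-frame shift (units) from measured TCP to world target; turn in units"
    s=env.state();R=Ro.from_euler("xyz",s["tcp_rot"])
    d=R.inv().apply(np.array(target)-s["eef_pos"])/60
    t=None if yaw is None else -np.degrees((yaw-s["tcp_rot"][2]+np.pi)%(2*np.pi)-np.pi)/5
    print("units",np.round(d,3),"turn",t,"yaw",np.degrees(s["tcp_rot"][2]),"pos",s["eef_pos"],"t",s["t"])
E
python3 - <<'E'
from h import *
rel((470,0,450),np.pi/2);rel((470,330,450))
E
```

```text
t: 3.05
eef_pos: [256.5, -569.9, 454.7]
tcp_rot: [3.142, 0.0, 1.298]
ft_force: [0.7, 0.4, 0.3]
opening: 1.001
grip_force: 0.0
units [10.106  0.872  0.077] turn -3.1222572374627546 yaw 74.38871381268623 pos [ 256.4595745  -569.92007867  454.6532832 ] t 3.05
units [15.403 -0.609  0.076] turn None yaw 74.38871381268623 pos [ 256.4595745  -569.92007867  454.6532832 ] t 3.05
```

```bash
python3 -m inch '[[[1,0.09,0],0,-1],[[1,0.09,0],0,-1],[[1,0.09,0],0,-1],[[1,0.09,0],0,-1],[[1,0.09,0],0,-1],[[1,0.09,0],0,-1],[[1,0.09,0],0,-1],[[1,0.09,0],0,-1],[[1,0.09,0],0,-1],[[1,0.09,0],0,-1]]'
python3 - <<'E'
from h import *
rel((470,310,450),np.pi/2)
E
```

```text
t: 4.3
eef_pos: [471.8, -5.2, 454.9]
tcp_rot: [3.141, 0.0, 1.295]
ft_force: [0.2, -0.8, 0.2]
opening: 0.999
grip_force: 0.0
units [ 5.048 -1.457  0.08 ] turn -3.154894153667467 yaw 74.22552923166268 pos [471.7855841   -5.22645188 454.90045449] t 4.3
```

```bash
python3 -m inch '[[[0.85,-0.25,0],0,-1],[[0.85,-0.25,0],0,-1],[[0.85,-0.25,0],0,-1],[[0.85,-0.25,0],0,-1],[[0.85,-0.25,0],0,-1],[[0.85,-0.25,0],0,-1],[[0,0,0],-1,-1],[[0,0,0],-1,-1],[[0,0,0],-1,-1],[[0,0,0],-0.16,-1]]'
python3 - <<'E'
from h import *
np.set_printoptions(precision=1,suppress=True)
p=eyes.read_camera("wrist");save(p,"w1.png");s=env.state();print(s["eef_pos"],s["tcp_rot"]);print(ray(p,(200,320)))
for k,z in (("cover_bar",174),("cover",70),("heater",0)):
  for r in eyes.spot_point(k,p)[:1]: print(k,r["centre"],r["score"],atz(p,r["centre"],z))
r=eyes.cut_out("cover",p)
if r:
  m=r[0]["mask"].astype(np.uint8);print(r[0]["score"],m.sum());c=max(cv2.findContours(m,0,2)[0],key=cv2.contourArea)
  W=np.array([atz(p,(q[0][1],q[0][0]),124)[:2] for q in c],np.float32);print(cv2.minAreaRect(W))
E
```

```text
t: 5.55
eef_pos: [468.1, 311.7, 454.6]
tcp_rot: [-3.142, 0.0, 1.571]
ft_force: [-0.9, -0.2, 0.1]
opening: 0.997
grip_force: 0.0
[468.1 311.7 454.6] [3.1 0.  1.6]
(array([467.2, 392.9, 625.2]), array([ 0. , -0.3, -1. ]))
cover [112.8, 329.0] 0.69 [484.7 372.9  70. ]
heater [354.7, 407.8] 0.59 [ 667.7 -149.8    0. ]
0.97 7648
((489.0811462402344, 376.03582763671875), (111.81018829345703, 135.17684936523438), 0.05456198379397392)
```

View pics/w1.png

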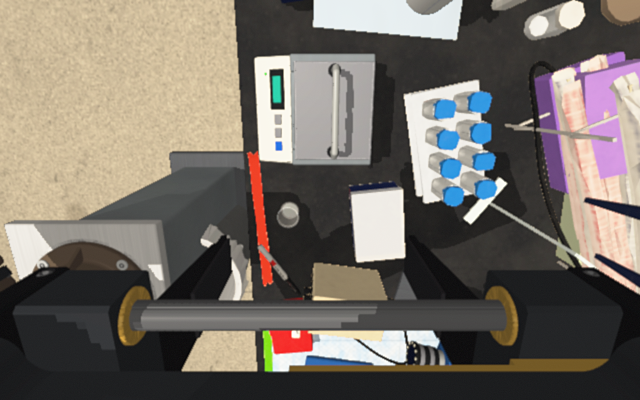

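The wrist view shows the cover at columns 290–375, rows 54–164. The bar runs near column 334 from row 66 to row 157. I'll check the bar with an edge fit.

```bash
python3 - <<'E'
from h import *
np.set_printoptions(precision=1,suppress=True)
p=eyes.read_camera("wrist")
g=p["pixels"].astype(float).mean(2)
L=[]
for r in range(70,152,8):
    row=g[r,322:345];w=np.clip(row-np.median(row)-15,0,None);c=322+(w*np.arange(23)).sum()/max(w.sum(),1e-6);L.append((r,c));print(r,round(c,2),atz(p,(r,c),176)[:2], row.astype(int)[6:19])
for rc in ((66,334),(157,334),(112,335)): print(atz(p,rc,174))
rel((489,376,300),np.pi/2)
E
```

```text
70 330.78 [483.2 427.9] [ 95  44  55  94 132 174 198 205 194 177 145  82  54]
78 334.85 [488.4 418.6] [177 176 176 171 162 186 216 228 204 175 151 143 169]
86 334.78 [488.4 409.2] [175 175 175 171 167 190 216 225 200 172 147 148 169]
94 334.45 [488.1 399.6] [174 175 174 173 177 196 217 217 194 168 141 149 169]
102 334.23 [488.  389.9] [173 174 173 172 175 198 219 212 188 162 138 164 174]
110 334.08 [487.9 380.1] [173 174 169 154 174 204 223 209 184 159 140 165 174]
118 333.96 [487.9 370.2] [173 174 169 162 180 207 223 204 180 154 134 163 172]
126 333.89 [488.  360.1] [171 172 166 155 182 209 222 201 177 149 139 164 171]
134 333.78 [488.  349.9] [170 170 167 162 187 210 219 198 172 147 148 166 169]
142 333.6 [487.9 339.6] [169 168 165 163 190 212 214 195 168 142 154 167 169]
150 333.38 [487.7 329.1] [ 38  49 101 153 195 213 208 189 165 120  95 149 163]
[487.2 432.7 174. ]
[488.8 319.5 174. ]
[489.3 377.6 174. ]
units [1.1 0.3 2.6] turn -0.005785267255770268 yaw 89.97107366372114 pos [468.1 311.7 454.6] t 5.85
```

```bash
python3 -m inch '[[[0.36,0.12,0.4],0,-1],[[0.36,0.11,0.6],0,-1],[[0.35,0.11,0.8],0,-1],[[0,0,0.8],0,-1],[[0,0,0.8],0,-1],[[0,0,0.7],0,-1],[[0,0,0.5],0,-1],[[0,0,0.3],0,-1],[[0,0,0.1],0,-1],[[0,0,0],0,-1]]' && python3 -m inch '[[[0,0,0],0,1],[[0,0,0],0,1],[[0,0,0],0,1],[[0,0,0],0,1],[[0,0,0],0,1],[[0,0,0],0,1],[[0,0,0],0,1],[[0,0,0],0,1],[[0,0,0],0,1],[[0,0,0],0,1]]'
```

```text
t: 7.1
eef_pos: [488.6, 375.9, 154.8]
tcp_rot: [3.142, 0.0, 1.571]
ft_force: [-1.1, -0.4, 0.6]
opening: 1.002
grip_force: 0.0
t: 8.35
eef_pos: [488.6, 375.9, 154.6]
tcp_rot: [3.141, -0.0, 1.571]
ft_force: [1.6, -0.0, -0.6]
opening: 0.084
grip_force: 30.0
```

```bash
python3 -m inch '[[[0,0,-0.2],0,1],[[0,0,-0.3],0,1],[[0,0,-0.4],0,1],[[0,0,-0.6],0,1],[[0,0,-0.6],0,1],[[0,0,-0.6],0,1],[[0,0,-0.6],0,1],[[0,0,-0.5],0,1],[[0,0,-0.4],0,1],[[0,0,-0.2],0,1]]'
python3 - <<'E'
from h import *
np.set_printoptions(precision=1,suppress=True)
p=eyes.read_camera("wrist");save(p,"w2.png");q=eyes.read_camera("scene");save(q,"s2.png");t=eyes.read_camera("top")
i=np.vstack([cv2.imread("pics/w2.png")[:, :],]);j=cv2.resize(cv2.imread("pics/s2.png")[130:400,200:420],(330,400))
cv2.imwrite("pics/c2.png",cv2.resize(np.hstack([i,j]),(800,330)))
for n,P in (("s",q),("t",t),("w",p)):
  for k,z in (("block_top",78),("vial_orange",44),("vial_white_a",44),("hook_seat",183),("lens",220),("focus",220)):
    for r in eyes.spot_point(k,P)[:3]: print(n,k,np.array(r["centre"]),round(r["score"],2),atz(P,r["centre"],z))
E
```

```text
t: 9.6
eef_pos: [488.3, 375.8, 420.4]
tcp_rot: [3.14, -0.001, 1.571]
ft_force: [0.1, -0.5, -1.5]
opening: 0.087
grip_force: 30.0
s block_top [306.6 256.2] 0.59 [502.6 372.4  78. ]
s vial_orange [332.  259.3] 0.53 [466.7 414.8  44. ]
s vial_white_a [312.4 256. ] 0.43 [506.4 375.7  44. ]
s vial_white_a [304.  274.8] 0.39 [475.5 330.1  44. ]
s hook_seat [156.1 359.7] 0.82 [ 477.1 -194.7  183. ]
s lens [177.8 290.3] 0.62 [601.6  34.9 220. ]
s focus [229.1 231.2] 0.69 [634.2 273.6 220. ]
t block_top [206.5 221.1] 0.8 [502.2 382.   78. ]
t block_top [206.5 375.8] 0.41 [ 508.1 -208.8   78. ]
t vial_white_a [216.2 234.5] 0.57 [469.3 336.2  44. ]
t hook_seat [208.8 374.9] 0.89 [ 485.3 -193.3  183. ]
t lens [174.2 307.5] 0.57 [601.2  47.6 220. ]
```

View pics/c2.png

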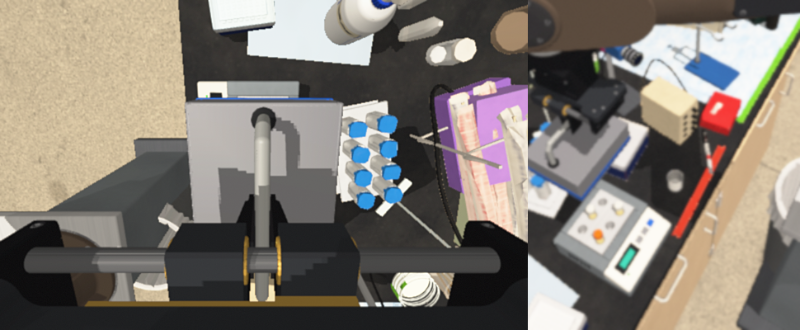

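The cover is lifted. The scene view shows the orange vial at the heater's −x/+y well, about (466,414), and white ones in the other two. Next I carry the cover past the hook, so the wrist camera sees the hook unobstructed.

```bash
python3 -m inch '[[[-0.2,-0.03,0],0,1],[[-0.4,-0.06,0],0,1],[[-0.6,-0.06,0],0,1],[[-0.75,-0.05,0],0,1],[[-0.8,-0.05,0],0,1],[[-0.8,-0.05,0],0,1],[[-0.8,0,0],0,1],[[-0.8,0,0],0,1],[[-0.8,0,0],0,1],[[-0.8,0,0],0,1]]' && python3 -m inch '[[[-0.8,0,0],0,1],[[-0.8,0,0],0,1],[[-0.8,0,0],0,1],[[-0.8,0,0],0,1],[[-0.8,0,0],0,1],[[-0.75,0,0],0,1],[[-0.7,0,0],0.4,1],[[-0.5,0,0],0.4,1],[[-0.35,0,0],0.4,1],[[-0.15,0,0],0.4,1]]'
python3 - <<'E'
from h import *
np.set_printoptions(precision=1,suppress=True)
p=eyes.read_camera("wrist");save(p,"w3.png")
for k,z in (("hook_seat",183),("hook_stand",0),("camera",0),("lens",220)):
    for r in eyes.spot_point(k,p)[:2]: print(k,np.array(r["centre"]),round(r["score"],2),atz(p,r["centre"],z))
E
```

```text
t: 11.9
eef_pos: [469.8, -31.0, 418.9]
tcp_rot: [3.141, 0.0, 1.571]
ft_force: [0.6, -0.1, -1.7]
opening: 0.084
grip_force: 30.0
t: 13.15
eef_pos: [466.9, -416.7, 418.5]
tcp_rot: [-3.141, -0.0, 1.429]
ft_force: [0.2, 0.6, -1.3]
opening: 0.086
grip_force: 30.0
hook_stand [  5.2 360.1] 0.7 [ 561.4 -207.3    0. ]
```

View pics/w3.png

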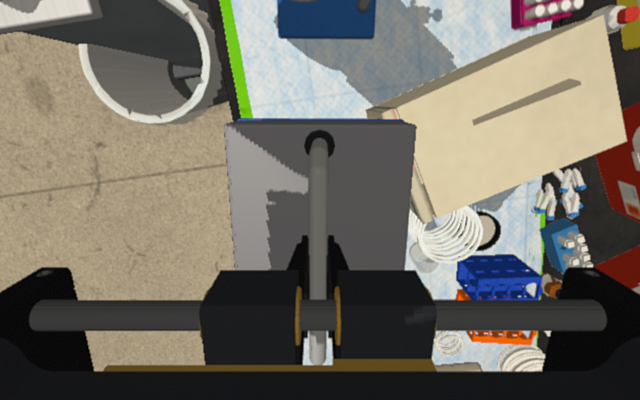

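The wrist view catches only the foot of the stand, at the top edge (blue base at columns 278–375, rows 0–38). I'll move 110 mm back towards it.

```bash
python3 -m inch '[[[0.2,0,0],0,1],[[0.35,0,0],0,1],[[0.4,0,0],0,1],[[0.4,0,0],0,1],[[0.3,0,0],0,1],[[0.18,0,0],0,1],[[0,0,0],0,1],[[0,0,0],0,1],[[0,0,0],0,1],[[0,0,0],0,1]]'
python3 - <<'E'
from h import *
np.set_printoptions(precision=1,suppress=True)
p=eyes.read_camera("wrist");save(p,"w4.png");cv2.imwrite("pics/w4c.png",cv2.resize(cv2.imread("pics/w4.png")[:130,200:460],(780,390),interpolation=2))
np.savez("w4.npz",**{k:p[k] for k in ("extrinsics","fx","fy","cx","cy")})
for k,z in (("hook_seat",183),("hook_stand",0)):
    for r in eyes.spot_point(k,p)[:2]: print(k,np.array(r["centre"]),round(r["score"],2),atz(p,r["centre"],z))
E
```

```text
t: 14.65
eef_pos: [482.5, -307.7, 418.5]
tcp_rot: [-3.141, -0.0, 1.431]
ft_force: [0.1, 0.4, -1.9]
opening: 0.087
grip_force: 30.0
hook_seat [ 73.4 303.8] 0.95 [ 481.1 -197.2  183. ]
hook_stand [ 82.7 357.1] 0.77 [ 560.1 -209.9    0. ]
```

View pics/w4c.png

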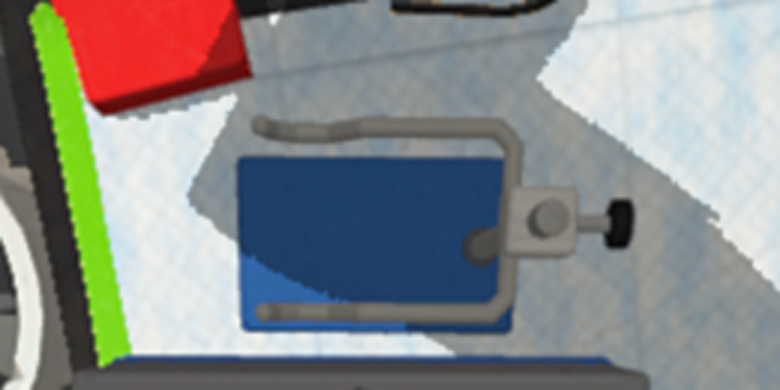

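The view shows both hook wires lying level in the image, so the yaw of −8° fits. The tips are at crop (262,125) and (265,312), and the rod top is at (549,217).

```bash
python3 - <<'E'
from h import *
np.set_printoptions(precision=2,suppress=True)
p=dict(np.load("w4.npz"))
f=lambda u,v,z: atz(p,(v/3,200+u/3),z)
a=f(262,125,195);b=f(265,312,195);rod=f(549,217,210);foot=f(482,247,12)
w=[f(350,129,189),f(490,128,189),f(360,312,189),f(480,311,189)]
print(a,b,a-b,rod,foot,w)
for v in (w[1]-w[0],w[3]-w[2],rod-(a+b)/2): print(np.degrees(np.arctan2(v[1],v[0])))
bl,br,tl=f(243,330,12),f(510,330,12),f(238,157,12);print(np.degrees(np.arctan2(*(br-bl)[1::-1])),bl,br,tl)
y=np.radians(-8.);ex=np.array([np.cos(y),np.sin(y)])
print("seat from tips",(a+b)[:2]/2+18*ex,"from rod",rod[:2]-83*ex,"foot",foot[:2]-83*ex)
E
```

```text
[ 468.92 -164.45  195.  ] [ 459.59 -227.38  195.  ] [ 9.33 62.93  0.  ] [ 564.11 -209.7   210.  ] [ 564.47 -210.52   12.  ] [array([ 499.68, -169.19,  189.  ]), array([ 549.56, -175.86,  189.  ]), array([ 494.6 , -232.35,  189.  ]), array([ 539.49, -238.27,  189.  ])]
-7.610889977460314
-7.5131981172427
-7.856604565613374
-7.970719479968595 [ 430.57 -235.08   12.  ] [ 575.24 -255.33   12.  ] [ 442.77 -148.61   12.  ]
seat from tips [ 482.08 -198.42] from rod [ 481.92 -198.15] foot [ 482.27 -198.97]
```

```bash
python3 -m inch '[[[0.2,-0.2,0],0,1],[[0.4,-0.43,0],0,1],[[0.4,-0.43,0],0,1],[[0.4,-0.43,0],0,1],[[0.3,-0.3,0],0,1],[[0.1,-0.14,0.3],0,1],[[0,0,0.5],0,1],[[0,0,0.6],0,1],[[0,0,0.6],0,1],[[0,0,0.5],0,1]]' && python3 -m inch '[[[0,0,0.5],0,1],[[0,0,0.4],0,1],[[0,0,0.25],0,1],[[0,0,0.15],0,1],[[0,0,0],0,1],[[0,0,0],0,1],[[0,0,0],0,1],[[0,0,0],0,1],[[0,0,0],0,1],[[0,0,0],0,1]]'
python3 - <<'E'
from h import *
rel((482,-198.4,190.6),np.radians(82))
E
```

```text
t: 16.05
eef_pos: [382.0, -183.3, 267.7]
tcp_rot: [3.141, 0.0, 1.432]
ft_force: [0.5, -0.3, -2.0]
opening: 0.086
grip_force: 30.0
t: 17.3
eef_pos: [382.9, -184.3, 190.6]
tcp_rot: [3.142, 0.0, 1.432]
ft_force: [0.8, 0.1, -0.5]
opening: 0.085
grip_force: 30.0
units [-4.000e-03  1.668e+00  1.000e-03] turn 0.004657893734498779 yaw 82.02328946867249 pos [ 382.93845112 -184.25070924  190.64387846] t 17.3
```

```bash
python3 -m inch '[[[0,0.1,0],0,1],[[0,0.2,0],0,1],[[0,0.25,0],0,1],[[0,0.3,0],0,1],[[0,0.3,0],0,1],[[0,0.25,0],0,1],[[0,0.18,0],0,1],[[0,0.09,0],0,1],[[0,0,0],0,1],[[0,0,0],0,1]]' && python3 -m inch '[[[0,0,0.08],0,1],[[0,0,0.1],0,1],[[0,0,0.1],0,1],[[0,0,0.08],0,1],[[0,0,0.05],0,1],[[0,0,0.02],0,1],[[0,0,0],0,1],[[0,0,0],0,1],[[0,0,0],0,1],[[0,0,0],0,1]]'
python3 - <<'E'
from h import *
rel((482,-198.4,163.6),np.radians(82))
E
```

```text
t: 18.55
eef_pos: [481.8, -198.0, 190.7]
tcp_rot: [-3.141, 0.0, 1.432]
ft_force: [0.1, 0.5, -1.8]
opening: 0.083
grip_force: 30.0
t: 19.8
eef_pos: [482.2, -198.1, 164.9]
tcp_rot: [3.141, 0.0, 1.432]
ft_force: [1.0, -0.3, -1.8]
opening: 0.084
grip_force: 30.0
units [-0.005 -0.002  0.022] turn 0.004820102812982602 yaw 82.02410051406491 pos [ 482.16829369 -198.13210566  164.90409521] t 19.8
```

```bash
python3 -m inch '[[[0,0,0.02],0,1],[[0,0,0.01],0,1],[[0,0,0],0,1],[[0,0,0],0,0.6],[[0,0,0],0,0.4],[[0,0,0],0,0.2],[[0,0,0],0,0.1],[[0,0,0],0,0.1],[[0,0,0],0,0.1],[[0,0,0],0,0.1]]' && python3 -m inch '[[[0,0,-0.1],0,0.1],[[0,0,-0.2],0,0.1],[[0,0,-0.4],0,0.1],[[0,0,-0.5],0,0.1],[[0,0,-0.6],0,0.1],[[0,0,-0.6],0,0.1],[[0,0,-0.6],0,0.1],[[0,0,-0.5],0,0.1],[[0,0,-0.3],0,0.1],[[0,0,-0.1],0,0.1]]'
python3 - <<'E'
from h import *
np.set_printoptions(precision=1,suppress=True)
p=eyes.read_camera("top");q=eyes.read_camera("scene");save(p,"t5.png");save(q,"s5.png")
a=cv2.resize(cv2.imread("pics/t5.png")[150:260,310:430],(400,367));b=cv2.resize(cv2.imread("pics/s5.png")[110:220,300:420],(400,367))
cv2.imwrite("pics/c5.png",np.hstack([a,b]))
for P in(p,q):
  for r in eyes.spot_point("cover_bar",P)[:1]: print(r["centre"],r["score"],atz(P,r["centre"],183))
  for r in eyes.spot_point("lens",P)[:1]: print("lens",r["centre"],r["score"],atz(P,r["centre"],220))
E
```

```text
t: 21.05
eef_pos: [482.2, -198.1, 163.0]
tcp_rot: [3.142, 0.0, 1.432]
ft_force: [-0.2, 0.3, -0.6]
opening: 0.448
grip_force: 0.0
t: 22.3
eef_pos: [482.1, -198.1, 398.7]
tcp_rot: [3.139, 0.001, 1.432]
ft_force: [0.5, -0.8, 0.3]
opening: 0.454
grip_force: 0.0
[210.2, 375.7] 0.46 [ 480.3 -196.1  183. ]
lens [174.0, 309.9] 0.67 [602.   39.2 220. ]
[155.2, 356.3] 0.63 [ 489.  -193.2  183. ]
lens [178.7, 290.8] 0.93 [598.2  37.3 220. ]
```

View pics/c5.png

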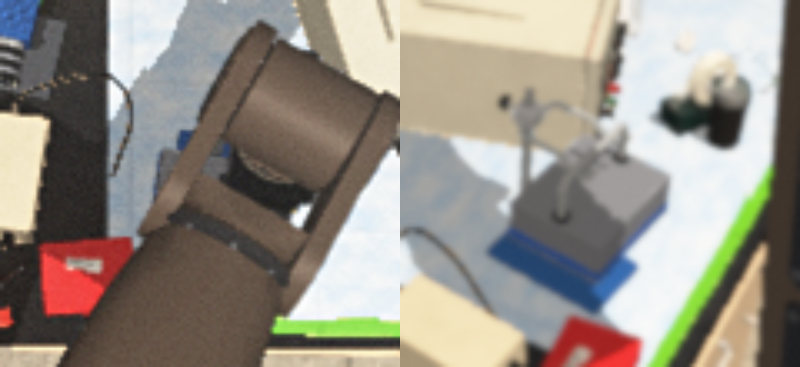

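The scene view shows the cover hanging in both hooks, with the fingers clear. Next comes a wrist view of the inspection camera on the way back.

```bash
python3 -m inch '[[[0.3,0,-0.1],0,0.1],[[0.6,0,-0.2],0,0.1],[[0.7,0,-0.2],0,0.1],[[0.7,0,0],0,0.1],[[0.5,0,0],0,0.1],[[0.2,-0.09,0],0,0.1],[[0,0,0],-0.8,0.1],[[0,0,0],-0.8,0.1],[[0,0,0],0,0.1],[[0,0,0],0,0.1]]'
python3 - <<'E'
from h import *
np.set_printoptions(precision=1,suppress=True)
p=eyes.read_camera("wrist");save(p,"w6.png")
np.savez("w6.npz",**{k:p[k] for k in ("extrinsics","fx","fy","cx","cy")})
for k,z in (("lens",220),("focus",220),("camera",0)):
    for r in eyes.spot_point(k,p)[:2]: print(k,np.array(r["centre"]),round(r["score"],2),atz(p,r["centre"],z))
E
```

```text
t: 23.85
eef_pos: [501.6, -19.2, 427.1]
tcp_rot: [-3.142, 0.0, 1.569]
ft_force: [-0.7, 1.2, 0.4]
opening: 0.448
grip_force: 0.0
lens [120.2 409.3] 0.69 [599.8  40.6 220. ]
focus [170.8 265.3] 0.15 [441.3 -15.1 220. ]
camera [127.7 420.7] 0.85 [678.   15.5   0. ]
```

View pics/w6.png

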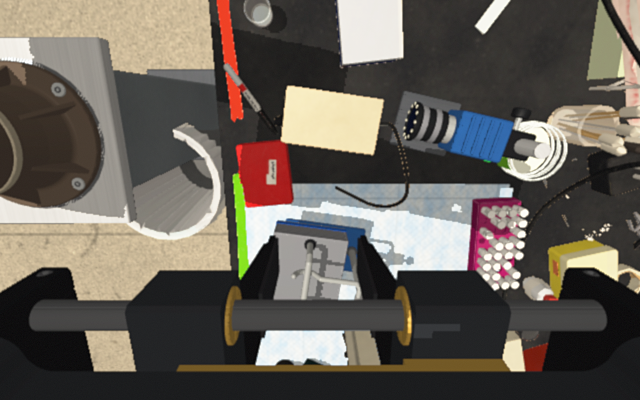

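The lens front is at about (410,120), the barrel and blue body run to (510,145), and the base plate starts at (400,92). I'll fit the blue body for the axis direction.

```bash
python3 - <<'E'
from h import *
np.set_printoptions(precision=1,suppress=True)
p=dict(np.load("w6.npz"));i=cv2.imread("pics/w6.png")
h=cv2.cvtColor(i,cv2.COLOR_BGR2HSV);m=((h[...,0]>98)&(h[...,0]<122)&(h[...,1]>140)).astype(np.uint8);m[:80]=0;m[180:]=0;m[:,:430]=0;m[:,540:]=0
c=max(cv2.findContours(m,0,2)[0],key=cv2.contourArea)
for z in (220,245):
    W=np.array([atz(p,(q[0][1],q[0][0]),z)[:2] for q in c],np.float32);r=cv2.minAreaRect(W);print(z,r,cv2.boundingRect(c))
cv2.imwrite("pics/w6c.png",cv2.resize(i[80:175,385:545],(800,475),interpolation=2))
E
```

```text
220 ((673.0269775390625, 24.16272735595703), (46.5826416015625, 74.09955596923828), 77.7188720703125) (438, 110, 75, 53)
245 ((661.6338500976562, 26.665328979492188), (43.499481201171875, 69.19509887695312), 77.7188720703125) (438, 110, 75, 53)
```

View pics/w6c.png

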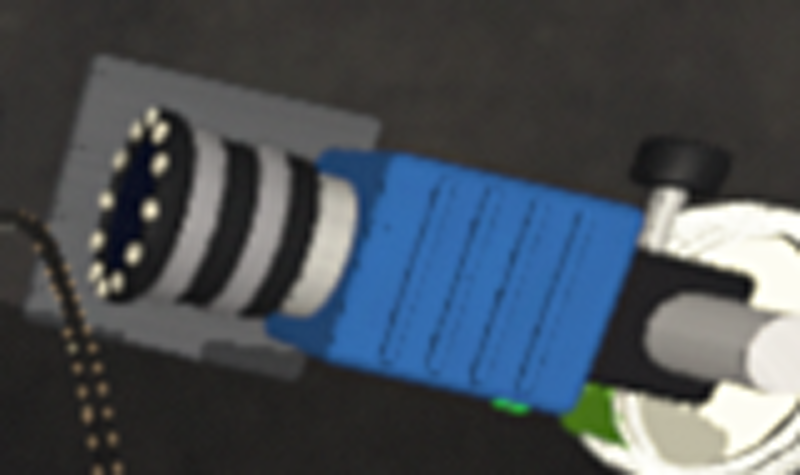

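The camera's yaw is about −13.5° (blue body −12.3°, base-plate edges −13 to −15°). With the lens at (600,40), the focus is at about (512.5,61,220). Now to the vials.

```bash
python3 -m inch '[[[0.3,-0.06,0],0,0.1],[[0.6,-0.06,0],0,0.1],[[0.7,-0.08,0],0,0.1],[[0.7,-0.08,0],0,0.1],[[0.7,-0.08,0],0,0.1],[[0.7,-0.08,0],0,0.1],[[0.7,-0.08,0],0,0.1],[[0.5,-0.08,0],0,0.1],[[0.3,0,0],0,0.1],[[0.1,0,0],0,0.1]]'
python3 - <<'E'
from h import *
np.set_printoptions(precision=1,suppress=True)
p=eyes.read_camera("wrist");save(p,"w7.png");print(env.state()["eef_pos"])
for k,z in (("block_top",78),("vial_orange",44),("vial_white_a",44)):
    for r in eyes.spot_point(k,p)[:3]: print(k,np.array(r["centre"]),round(r["score"],2),atz(p,r["centre"],z))
for k in ("vial_orange","vial_white_a"):
    for r in eyes.cut_out(k,p)[:3]: print("cut",k,np.array(r["centre"]),round(r["score"],2),r["mask"].sum(),atz(p,r["centre"],105))
i=cv2.imread("pics/w7.png");h=cv2.cvtColor(i,cv2.COLOR_BGR2HSV)
m=(abs(h[...,0].astype(int)-12)<7)&(h[...,1]>170)&(h[...,2]>120)
n,l,s,c=cv2.connectedComponentsWithStats(m.astype(np.uint8))
for k in range(1,n):
    if s[k,4]>25: print("orange",s[k],c[k],atz(p,c[k][::-1],108))
E
```

```text
t: 25.3
eef_pos: [465.4, 299.8, 426.8]
tcp_rot: [-3.141, 0.0, 1.572]
ft_force: [0.7, 0.3, 0.4]
opening: 0.448
grip_force: 0.0
[465.6 299.6 426.8]
block_top [104.  336.1] 0.57 [491.  374.8  78. ]
vial_orange [ 79.8 316.8] 0.75 [462.5 410.   44. ]
vial_white_a [104.8 348.4] 0.55 [512.  373.2  44. ]
cut vial_white_a [103.5 351.2] 0.74 191 [510.6 375.8 105. ]
orange [313  70  13  14 131] [319.1  76.6] [465.8 410.7 108. ]
```

```bash
python3 -m inch '[[[0.3,0,0.2],0,0.1],[[0.5,0,0.4],0,0.1],[[0.5,0,0.6],0,0.1],[[0.4,0,0.8],0,0.1],[[0.155,0,0.8],0,0.1],[[0,0,0.8],0,0.1],[[0,0,0.7],0,0.1],[[0,0,0.5],0,0.1],[[0,0,0.2],0,0.1],[[0,0,0],0,0.1]]'
python3 - <<'E'
from h import *
rel((465.5,411,81))
E
```

```text
t: 26.85
eef_pos: [465.4, 410.4, 126.5]
tcp_rot: [-3.141, 0.001, 1.571]
ft_force: [0.0, 0.1, -0.0]
opening: 0.451
grip_force: 0.0
units [0.01  0.002 0.758] turn None yaw 90.02584972729686 pos [465.40990138 410.39822571 126.48454955] t 26.85
```

```bash
python3 -m inch '[[[0.01,0,0.2],0,0.1],[[0,0,0.25],0,0.1],[[0,0,0.2],0,0.1],[[0,0,0.1],0,0.1],[[0,0,0],0,0.1],[[0,0,0],0,1],[[0,0,0],0,1],[[0,0,0],0,1],[[0,0,0],0,1],[[0,0,0],0,1]]' && python3 -m inch '[[[0,0,0],0,1],[[0,0,0],0,1],[[0,0,-0.1],0,1],[[0,0,-0.1],0,1],[[0,0,-0.1],0,1],[[0,0,-0.1],0,1],[[0,0,-0.03],0,1],[[0,0,0],0,1],[[0,0,0],0,1],[[0,0,0],0,1]]'
```

```text
t: 28.1
eef_pos: [466.0, 410.8, 82.2]
tcp_rot: [3.141, -0.0, 1.571]
ft_force: [2.6, -0.3, 0.8]
opening: 0.186
grip_force: 29.9
t: 29.35
eef_pos: [465.6, 410.8, 107.8]
tcp_rot: [3.142, 0.0, 1.571]
ft_force: [2.7, 0.9, 1.9]
opening: 0.185
grip_force: 29.9
```

```bash
python3 -m inch '[[[0.03,0,0],0,1],[[0.05,0,0],0,1],[[0.05,0,0],0,1],[[0.05,0,0],0,1],[[0.05,0,0],0,1],[[0.05,0,0],0,1],[[0.05,0,0],0,1],[[0.05,0,0],0,1],[[0.02,0,0],0,1],[[0,0,0],0,1]]' && python3 -m inch '[[[0,0,-0.1],0,1],[[0,0,-0.2],0,1],[[0,0,-0.4],0,1],[[0,0,-0.6],0,1],[[0,0,-0.7],0,1],[[0,0,-0.7],0,1],[[0,0,-0.6],0,1],[[0,0,-0.4],0,1],[[0,0,-0.2],0,1],[[0,0,-0.1],0,1]]'
python3 - <<'E'
from h import *
p=eyes.read_camera("wrist");save(p,"w8.png");q=eyes.read_camera("scene");save(q,"s8.png")
u=eyes.spot_point("vial_orange",q);print(u[:1],eyes.spot_point("vial_orange",p)[:1])
a=cv2.imread("pics/w8.png")[120:370,220:420];r,c=[int(x) for x in proj(q,env.state()["eef_pos"])];b=cv2.imread("pics/s8.png")[max(r-50,0):r+50,c-40:c+40]
cv2.imwrite("pics/c8.png",np.hstack([cv2.resize(a,(400,500)),cv2.resize(b,(400,500),interpolation=2)]));print(r,c)
E
```

```text
t: 30.6
eef_pos: [465.6, 433.9, 107.2]
tcp_rot: [-3.141, 0.002, 1.572]
ft_force: [4.5, -4.4, -0.9]
opening: 0.185
grip_force: 29.9
t: 31.85
eef_pos: [465.3, 434.8, 348.1]
tcp_rot: [-3.141, 0.0, 1.571]
ft_force: [-0.0, 0.1, -1.7]
opening: 0.183
grip_force: 30.0
[{'centre': [309.3, 255.7], 'score': 0.62}] [{'centre': [260.1, 317.6], 'score': 0.76}]
281 234
```

View pics/c8.png

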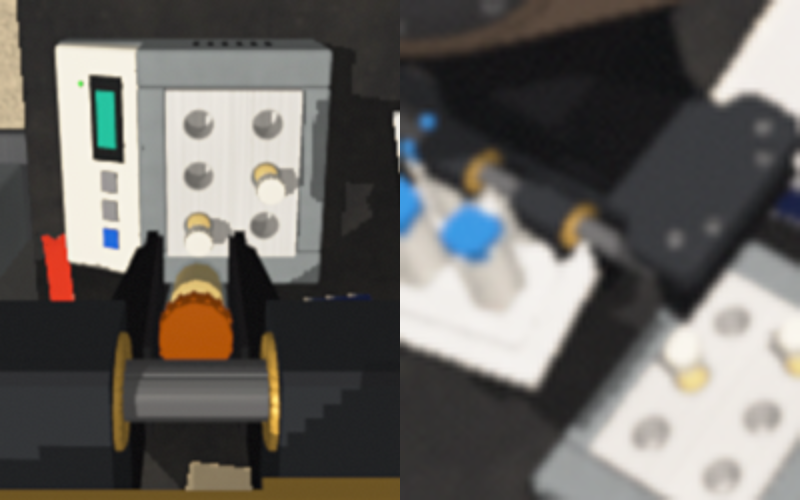

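The vial is held, and the white vials are in their wells. I have viewed more pictures than the limit allows, so from here I work from numbers only. First I estimate the tilt from the wrist view.

```bash
python3 - <<'E'
from h import *
np.set_printoptions(precision=1,suppress=True)
p=eyes.read_camera("wrist");s=env.state();T=np.array(s["eef_pos"])
r=eyes.cut_out("vial_orange",p)[0];m=r["mask"];ys,xs=np.nonzero(m);print("mask",ys.min(),ys.max(),xs.min(),xs.max(),r["score"])
sp=eyes.spot_point("vial_orange",p)[0];print(sp)
i=p["pixels"];h=cv2.cvtColor(i,cv2.COLOR_RGB2HSV);o=(abs(h[...,0].astype(int)-12)<8)&(h[...,1]>170)&(h[...,2]>60);o[:230]=0;o[320:]=0;o[:,:290]=0;o[:,345:]=0
yo,xo=np.nonzero(o);print("cap",yo.min(),yo.max(),xo.min(),xo.max())
for zp in (8,14,20):
  for th in (0,10,20,25,30,35,40):
    a=np.radians(th);ax=np.array([0,np.sin(a),np.cos(a)]);n=np.array([0,np.cos(a),-np.sin(a)])
    b=T+[0,0,zp]-(zp+38.2)*ax
    print(zp,th,"bot",np.array(proj(p,b)),"bot edges rows",proj(p,b+9*n)[0],proj(p,b-9*n)[0],"captop edges",proj(p,b+66*ax+9*n)[0],proj(p,b+66*ax-9*n)[0])
E
```

```text
mask 250 299 300 335 0.66
{'centre': [261.4, 320.6], 'score': 0.86}
cap 266 299 299 336
8 0 bot [228.4 319.3] bot edges rows 215.44986754365496 241.03237024757738 captop edges 262.0194582563136 296.04874141786274
8 10 bot [240.1 319.2] bot edges rows 226.72304716765112 253.33675309693797 captop edges 253.77355249240279 290.89526630604223
8 20 bot [252.2 319.2] bot edges rows 238.55548677234248 265.87534243874137 captop edges 245.86685690946894 284.56524885938614
8 25 bot [258.3 319.2] bot edges rows 244.6332290313706 272.18767223372 captop edges 242.14128206806254 281.0278613662956
8 30 bot [264.5 319.2] bot edges rows 250.79446622662758 278.50371695798606 captop edges 238.61537239056372 277.2873458946531
8 35 bot [270.7 319.2] bot edges rows 257.0215071578463 284.80351470197326 captop edges 235.32043019095062 273.3819730187991
8 40 bot [277.  319.2] bot edges rows 263.2966680086273 291.0657265404674 captop edges 232.28368167956626 269.3527827860226
14 0 bot [228.4 319.3] bot edges rows 215.44986754365496 241.03237024757738 captop edges 262.0194582563136 296.04874141786274
14 10 bot 
[... 922 characters left out ...]
4860757485 256.3095441204265 captop edges 258.0114150736647 294.979003290698
20 20 bot [258.3 319.2] bot edges rows 244.68662969778825 271.9746505290092 captop edges 254.49480244401786 293.129091830576
20 25 bot [266.  319.2] bot edges rows 252.325090991506 279.9206270084518 captop edges 252.95543883938265 291.92322047510754
20 30 bot [273.9 319.2] bot edges rows 260.0671212803591 287.92454865168435 captop edges 251.57697868332295 290.54037384261375
20 35 bot [281.8 319.2] bot edges rows 267.8998969825151 295.972062944423 captop edges 250.3683257049277 288.990838985791
20 40 bot [289.7 319.2] bot edges rows 275.8106789755346 304.04739006593553 captop edges 249.3365362462754 287.2868927146278
```

The tilt is clearly there, probably 23–29°. I'll carry the vial to a standoff near the focus, turn the tool, and triangulate the bottom from there.

```bash
python3 -m inch '[[[-0.2,0,0],0,1],[[-0.4,0,0],0,1],[[-0.6,-0.07,0],0,1],[[-0.8,-0.08,0],0,1],[[-0.9,-0.08,0],0,1],[[-0.9,-0.08,0],0,1],[[-0.8,-0.08,0],0,1],[[-0.7,-0.07,0],0,1],[[-0.4,-0.06,0],0,1],[[-0.2,0,0],0,1]]' && python3 -m inch '[[[0,0,0],-0.4,1],[[0,0,0],-1,1],[[0,0,0],-1,1],[[0,0,0],-1,1],[[0,0,0],-1,1],[[0,0,0],-1,1],[[0,0,0],-1,1],[[0,0,0],-1,1],[[0,0,0],-1,1],[[0,0,0],-1,1]]' && python3 -m inch '[[[0,0,0],-1,1],[[0,0,0],-1,1],[[0,0,0],-1,1],[[0,0,0],-1,1],[[0,0,0],-1,1],[[0,0,0],-0.7,1],[[0,0,0],-0.2,1],[[0,0,0],0,1],[[0,0,0],0,1],[[0,0,0],0,1]]'
cat > m.py <<'E'
from h import *
np.set_printoptions(precision=1,suppress=True)
P={n:eyes.read_camera(n) for n in("wrist","scene","top")};s=env.state();T=np.array(s["eef_pos"]);print(T,np.degrees(s["tcp_rot"]))
yw=s["tcp_rot"][2];u=np.array([np.cos(yw),np.sin(yw),0]);v=np.array([-u[1],u[0],0]);f=[]
for n in P:
    r=eyes.spot_point("vial_orange",P[n])[:1];c=eyes.cut_out("vial_orange",P[n])[:1]
    for q in r: f.append((P[n],q["centre"])) if n!="top" else 0; print(n,q["centre"],q["score"])
    for q in c:
        ys,xs=np.nonzero(q["mask"]);print("  cut",q["score"],ys.min(),ys.max(),xs.min(),xs.max(),len(ys))
        np.save("mask_"+n,q["mask"])
    for th in (0,20,30): 
        a=np.radians(th);ax=np.sin(a)*u+np.array([0,0,np.cos(a)]);b=T+[0,0,14]-52*ax;print("  pred",th,np.array(proj(P[n],b)),"captop",np.array(proj(P[n],b+66*ax)))
    np.savez("cam_"+n,**{k:P[n][k] for k in ("pixels","extrinsics","fx","fy","cx","cy")})
for p,rc in f:  # intersect with plane of vial
    c,d=ray(p,rc);k=((T-c)@v)/(d@v);X=c+k*d-T;print("in-plane u,z",X@u,X[2])
if len(f)>1: X=tri(f)-T;print("tri",X@u,X@v,X[2])
E
python3 m.py
```

```text
t: 33.45
eef_pos: [434.1, 79.4, 348.0]
tcp_rot: [3.141, 0.0, 1.57]
ft_force: [-0.1, 0.9, 0.2]
opening: 0.183
grip_force: 30.0
t: 34.7
eef_pos: [434.6, 81.7, 347.6]
tcp_rot: [-3.142, -0.0, 2.397]
ft_force: [1.0, 0.3, 0.4]
opening: 0.185
grip_force: 30.0
t: 35.95
eef_pos: [434.5, 80.8, 347.8]
tcp_rot: [-3.142, 0.0, 2.906]
ft_force: [-0.3, -1.1, 0.2]
opening: 0.179
grip_force: 30.0
[434.5  80.7 347.8] [-180.     0.   166.5]
wrist [259.3, 315.2] 0.85
  cut 0.82 250 300 300 335 1515
  pred 0 [230.5 318.2] captop [282.  318.4]
  pred 20 [257.2 318.2] captop [272.  318.4]
  pred 30 [271.1 318.1] captop [266.7 318.4]
scene [183.7, 327.7] 0.51
  cut 0.59 148 224 252 293 1503
  pred 0 [186.9 332.6] captop [168.5 333.2]
  pred 20 [182.7 327.5] captop [169.7 334.6]
  pred 30 [180.1 325.2] captop [170.4 335.3]
  pred 0 [218.3 295.5] captop [216.  294.1]
  pred 20 [213.  296.8] captop [217.5 293.7]
  pred 30 [210.4 297.4] captop [218.3 293.6]
in-plane u,z 110.54194564327027 227.96873718396364
in-plane u,z -17.098780671347672 -38.168224199412634
tri -20.696518755645933 2.272581464694249 -41.05562833564488
```

```bash
python3 - <<'E'
from h import *
np.set_printoptions(precision=1,suppress=True,linewidth=200)
p=dict(np.load("cam_wrist.npz"));m=np.load("mask_wrist.npy");i=p["pixels"];h=cv2.cvtColor(i,cv2.COLOR_RGB2HSV)
print(p["fx"],p["fy"])
for r in range(236,302,4):
    xs=np.nonzero(m[r])[0];print(r,len(xs),xs[[0,-1]] if len(xs) else "",[tuple(int(k) for k in i[r,c]) for c in (296,302,310,318,326,334)])
T=env.state()["eef_pos"];E=p["extrinsics"];C=-E[:3,:3].T@E[:3,3]
print("cam rel",C-T,"fwd",E[2,:3])
q=dict(np.load("cam_scene.npz"))
b=cv2.cvtColor(q["pixels"],cv2.COLOR_RGB2HSV)
for r in range(164,192,2): print(r,[tuple(int(k) for k in q["pixels"][r,c]) for c in range(318,344,2)])
E
```

```text
339.5897414555994 339.5897414555994
236 0  [(33, 29, 23), (238, 222, 175), (237, 221, 175), (239, 224, 176), (230, 205, 158), (58, 56, 51)]
240 0  [(13, 12, 14), (237, 212, 165), (238, 222, 174), (238, 222, 174), (236, 216, 168), (32, 30, 29)]
244 0  [(16, 16, 17), (241, 217, 168), (238, 222, 174), (238, 222, 174), (241, 226, 174), (31, 30, 28)]
248 0  [(13, 12, 13), (238, 212, 165), (237, 221, 174), (242, 226, 178), (240, 224, 175), (30, 29, 28)]
252 16 [311 326] [(15, 15, 15), (236, 209, 162), (232, 207, 163), (120, 108, 77), (170, 153, 123), (27, 26, 27)]
256 22 [308 329] [(18, 16, 18), (235, 208, 161), (113, 102, 75), (129, 113, 79), (126, 112, 77), (23, 22, 23)]
260 26 [306 331] [(22, 19, 22), (235, 209, 162), (121, 107, 74), (209, 181, 112), (123, 110, 75), (22, 22, 21)]
264 28 [305 332] [(23, 21, 23), (239, 213, 166), (233, 207, 127), (238, 216, 137), (229, 200, 124), (21, 21, 22)]
268 30 [304 333] [(24, 23, 24), (242, 216, 168), (113, 54, 13), (116, 52, 3), (161, 120, 69), (26, 26, 27)]
272 32 [302 333] [(25, 24, 25), (226, 202, 157), (138, 65, 9), (174, 83, 9), (122, 57, 6),
[... 2922 characters left out ...]
), (41, 66, 102), (52, 71, 101), (54, 72, 106), (49, 70, 112)]
186 [(237, 238, 236), (230, 234, 235), (174, 183, 190), (142, 150, 156), (104, 115, 130), (52, 76, 110), (36, 67, 107), (33, 65, 104), (32, 64, 104), (33, 65, 105), (33, 65, 103), (41, 67, 102), (56, 72, 100)]
188 [(207, 210, 211), (223, 228, 229), (169, 177, 181), (149, 156, 160), (142, 149, 153), (119, 130, 140), (77, 94, 118), (44, 71, 108), (35, 66, 105), (34, 66, 105), (33, 65, 105), (32, 64, 103), (34, 64, 103)]
190 [(147, 145, 142), (216, 220, 220), (230, 234, 236), (195, 201, 203), (152, 161, 164), (141, 150, 157), (136, 146, 153), (110, 120, 133), (67, 85, 112), (40, 69, 106), (33, 65, 106), (33, 65, 105), (33, 64, 104)]
```

The cap and bottom ellipses in the wrist view give about 19.5° of tilt, with the bottom about 22 mm towards the lens and 36 mm below the TCP. The vial slipped in the pads. That is too close to the limit, so I add about 10° by pushing the bottom against the block's rear (+x) side face, which stands 8 mm above the deck.

```bash
python3 -m inch '[[[0,0,0],-0.9,1],[[0,0,0],-0.9,1],[[0,0,0],-0.9,1],[[-0.1,0.3,0],0,1],[[-0.2,0.7,0],0,1],[[-0.25,0.9,0],0,1],[[-0.25,0.9,0],0,1],[[-0.25,0.9,0],0,1],[[-0.25,0.9,0],0,1],[[-0.2,0.7,0],0,1]]' && python3 -m inch '[[[-0.09,0.35,0],0,1],[[0,0,0.3],0,1],[[0,0,0.5],0,1],[[0,0,0.7],0,1],[[0,0,0.7],0,1],[[0,0,0.6],0,1],[[0,0,0.3],0,1],[[0,0,0.2],0,1],[[0,0,0],0,1],[[0,0,0],0,1]]'
python3 - <<'E'
from h import *
rel((530,420,111.5),np.pi);print(env.state()["ft_force"])
E
```

```text
t: 37.65
eef_pos: [524.6, 401.0, 347.3]
tcp_rot: [-3.141, -0.0, -3.14]
ft_force: [-0.5, -0.3, 0.0]
opening: 0.181
grip_force: 30.0
t: 38.9
eef_pos: [530.2, 420.1, 151.0]
tcp_rot: [3.141, 0.002, -3.141]
ft_force: [0.4, -0.4, -0.2]
opening: 0.183
grip_force: 30.0
units [ 0.005 -0.002  0.658] turn 0.0048269842900929855 yaw -179.97586507854956 pos [530.24488903 420.08146777 150.97511218] t 38.9
[ 0.41873122 -0.38082106 -0.23694059]
```

```bash
python3 -m inch '[[[0,0,0.15],0,1],[[0,0,0.2],0,1],[[0,0,0.15],0,1],[[0,0,0.1],0,1],[[0,0,0.05],0,1],[[0,0,0],0,1],[[0.05,0,0],0,1],[[0.05,0,0],0,1],[[0.05,0,0],0,1],[[0,0,0],0,1]]' && python3 -m inch '[[[0.03,0,0],0,1],[[0.03,0,0],0,1],[[0.03,0,0],0,1],[[0.03,0,0],0,1],[[0.03,0,0],0,1],[[0.03,0,0],0,1],[[0.03,0,0],0,1],[[0.03,0,0],0,1],[[0,0,0],0,1],[[0,0,0],0,1]]' && python3 m.py | grep -v pred
python3 - <<'E'
import numpy as np,cv2
p=np.load("cam_wrist.npz")["pixels"];h=cv2.cvtColor(p,cv2.COLOR_RGB2HSV);m=np.load("mask_wrist.npy")
o=(abs(h[...,0].astype(int)-12)<8)&(h[...,1]>170)&(h[...,2]>60)
for r in range(244,300,4): print(r,m[r].sum(),o[r,295:340].sum(),end="; ")
E
```

```text
t: 40.15
eef_pos: [521.2, 419.9, 111.2]
tcp_rot: [3.141, 0.001, -3.141]
ft_force: [2.4, 0.0, -0.3]
opening: 0.18
grip_force: 29.9
t: 41.4
eef_pos: [506.3, 419.8, 110.8]
tcp_rot: [-3.141, -0.0, -3.141]
ft_force: [1.0, -0.5, 0.0]
opening: 0.177
grip_force: 30.0
[506.4 419.8 110.8] [-180.   -0. -180.]
wrist [287.3, 318.3] 0.62
  cut 0.73 272 299 300 335 805
top [233.3, 337.2] 0.4
in-plane u,z 22.252544975239015 69.86387838535059
244 0 0; 248 0 0; 252 0 0; 256 0 0; 260 0 0; 264 0 0; 268 0 0; 272 2 0; 276 19 17; 280 28 28; 284 33 36; 288 35 36; 292 36 37; 296 36 38;
```

The wrist geometry is consistent at about 29.5° (cap to bottom works out at 66.7 mm). I lift gently, go back to the standoff and measure again.

```bash
python3 -m inch '[[[0,0,-0.1],0,1],[[0,0,-0.2],0,1],[[0,0,-0.4],0,1],[[0,0,-0.6],0,1],[[0,0,-0.7],0,1],[[0,0,-0.7],0,1],[[0,0,-0.6],0,1],[[0,0,-0.4],0,1],[[0,0,-0.2],0,1],[[0,0,-0.1],0,1]]' && python3 -m inch '[[[0.04,-0.2,0],0,1],[[0.1,-0.4,0],0,1],[[0.15,-0.6,0],0,1],[[0.2,-0.8,0],0,1],[[0.2,-0.9,0],0,1],[[0.2,-0.9,0],0,1],[[0.2,-0.8,0],0,1],[[0.2,-0.6,0],0,1],[[0.15,-0.3,0],0,1],[[0.05,-0.15,0],0,1]]' && python3 -m inch '[[[0,0,0],0.3,1],[[0,0,0],0.7,1],[[0,0,0],0.7,1],[[0,0,0],0.7,1],[[0,0,0],0.3,1],[[0,0,0],0,1],[[0,0,0],0,1],[[0,0,0],0,1],[[0,0,0],0,1],[[0,0,0],0,1]]' && python3 m.py
python3 - <<'E'
import numpy as np,cv2
p=np.load("cam_wrist.npz")["pixels"];h=cv2.cvtColor(p,cv2.COLOR_RGB2HSV);m=np.load("mask_wrist.npy")
o=(abs(h[...,0].astype(int)-12)<8)&(h[...,1]>170)&(h[...,2]>60)
for r in range(256,300,4): print(r,m[r].sum(),o[r,295:340].sum(),end="; ")
q=np.load("cam_scene.npz")["pixels"];print()
for r in range(162,190,2): print(r,[tuple(int(k) for k in q[r,c]) for c in range(312,340,2)])
E
```

```text
t: 43.1
eef_pos: [506.2, 419.7, 351.2]
tcp_rot: [-3.142, -0.0, -3.141]
ft_force: [0.4, -0.2, -0.7]
opening: 0.178
grip_force: 30.0
t: 44.35
eef_pos: [416.2, 79.7, 350.3]
tcp_rot: [-3.141, -0.001, 3.141]
ft_force: [0.5, 0.8, 0.2]
opening: 0.175
grip_force: 30.0
t: 45.6
eef_pos: [417.1, 80.7, 350.8]
tcp_rot: [-3.142, 0.0, 2.906]
ft_force: [-0.6, 0.8, -0.3]
opening: 0.177
grip_force: 30.0
[417.1  80.7 350.8] [-180.     0.   166.5]
wrist [280.8, 317.0] 0.63
  cut 0.55 269 299 300 335 899
  pred 0 [230.5 318.3] captop [281.9 318.6]
  pred 20 [257.2 318.3] captop [272.  318.6]
  pred 30 [271.1 318.3] captop [266.7 318.6]
scene [181.2, 328.6] 0.62
  cut 0.51 176 181 327 331 20
  pred 0 [188.5 338.5] captop [170.  339.5]
  pred 20 [184.3 333.4] captop [171.2 341. ]
  pred 30 [181.7 331.1] captop [172.  341.6]
  pred 0 [223.5 295.3] captop [221.5 293.9]
  pred 20 [218.2 296.6] captop [223.  293.5]
  pred 30 [215.6 297.2] captop [223.7 293.4]
in-plane u,z 264.32063605114007 488.88980051043745
in-plane u,z -34.618512576562374 -35.26389671067443
tri -35.75712684067143 0.8799357646859817 -36.3243
[... 2474 characters left out ...]
, 66)]
184 [(167, 171, 173), (165, 165, 163), (230, 233, 232), (237, 239, 238), (232, 237, 238), (222, 228, 232), (168, 178, 185), (102, 114, 130), (53, 74, 106), (42, 68, 103), (32, 63, 102), (34, 64, 103), (40, 65, 101), (50, 68, 96)]
186 [(232, 234, 233), (173, 172, 169), (177, 173, 166), (236, 237, 235), (228, 232, 234), (173, 182, 188), (141, 149, 155), (102, 113, 128), (51, 74, 108), (36, 66, 105), (33, 64, 104), (32, 63, 103), (34, 65, 104), (33, 64, 103)]
188 [(237, 238, 238), (230, 233, 234), (174, 176, 174), (205, 209, 209), (221, 226, 228), (168, 175, 180), (146, 153, 158), (141, 147, 151), (118, 129, 139), (76, 92, 116), (44, 70, 107), (33, 64, 104), (35, 66, 105), (34, 65, 104)]
```

Bottom offset from the TCP is now about (−36.5, 0, −34) mm and the tilt 27–29°, so the TCP target is (477, 69.5, 254). I lower first, then go in.

```bash
python3 -m inch '[[[0,0,0.1],0,1],[[0,0,0.25],0,1],[[0,0,0.35],0,1],[[0,0,0.35],0,1],[[0,0,0.3],0,1],[[0,0,0.2],0,1],[[0,0,0.06],0,1],[[0,0,0],0,1],[[0,0,0],0,1],[[0,0,0],0,1]]' && python3 -m inch '[[[-0.06,0,0],0,1],[[-0.12,0.01,0],0,1],[[-0.16,0.01,0],0,1],[[-0.18,0.01,0],0,1],[[-0.18,0.01,0],0,1],[[-0.15,0.01,0],0,1],[[-0.1,0,0],0,1],[[-0.06,0,0],0,1],[[0,0,0],0,1],[[0,0,0],0,1]]' && python3 m.py && python3 - <<'E'
from h import *
np.set_printoptions(precision=1,suppress=True)
P={n:eyes.read_camera(n) for n in("wrist","scene")}
f=[(P[n],eyes.spot_point("vial_orange",P[n])[0]["centre"]) for n in P];print("bottom world",tri(f),atz(*f[1],220))
for n in P:
  for k in("lens","focus","cover_bar"):
    for r in eyes.spot_point(k,P[n])[:1]: print(n,k,round(r["score"],2),np.array(r["centre"]),atz(P[n],r["centre"],183 if k=="cover_bar" else 220))
q=P["scene"]
print("expected focus px",np.array(proj(q,(512.5,61,220))),"lens",np.array(proj(q,(600,40,220))))
E
```

```text
t: 47.3
eef_pos: [417.3, 80.7, 254.6]
tcp_rot: [3.141, 0.001, 2.906]
ft_force: [0.1, 0.7, -0.0]
opening: 0.176
grip_force: 30.0
t: 48.55
eef_pos: [476.6, 69.6, 254.2]
tcp_rot: [-3.142, -0.0, 2.906]
ft_force: [-1.2, 0.3, -0.1]
opening: 0.179
grip_force: 30.0
[476.6  69.6 254.3] [-180.     0.   166.5]
wrist [281.4, 315.2] 0.94
  cut 0.61 268 300 299 335 989
  pred 0 [230.6 318.4] captop [282.1 318.6]
  pred 20 [257.3 318.3] captop [272.1 318.7]
  pred 30 [271.2 318.3] captop [266.8 318.7]
scene [156.2, 355.0] 0.5
  cut 0.2 204 239 339 371 793
  pred 0 [201.7 320.7] captop [185.7 320.6]
  pred 20 [197.7 316.1] captop [186.8 321.9]
  pred 30 [195.4 314. ] captop [187.4 322.5]
  cut 0.65 137 179 303 329 754
  pred 0 [209.3 300.7] captop [206.7 299.6]
  pred 20 [204.3 301.9] captop [208.1 299.3]
  pred 30 [201.8 302.4] captop [208.8 299.1]
in-plane u,z 123.10729419970154 241.72410822149382
in-plane u,z 105.19822651576493 198.90905783605868
tri 102.14550279618103 0.5468387352185374 199.47285680724983
bottom world [509.7  59.5 226.1] [513.5  54.3 220. ]
scene lens 0.71 [179.9 288.7] [600.9  44.7 220. ]
scene focus 0.37 [197.2 309.9] [510.2  72.9 220. ]
scene cover_bar 0.83 [153.  353.9] [ 500.8 -199.2  183. ]
expected focus px [194.2 311.3] lens [179.  289.8]
```

```bash
python3 - <<'E'
from h import *
np.set_printoptions(precision=1,suppress=True)
W=[];S=[];L=[]
for k in range(4):
    w=eyes.read_camera("wrist");q=eyes.read_camera("scene")
    W+=[r["centre"] for r in eyes.spot_point("vial_orange",w)[:1]]
    S+=[r["centre"] for r in eyes.spot_point("vial_orange",q) if np.hypot(r["centre"][0]-194,r["centre"][1]-312)<15][:1]
    L+=[r["centre"] for r in eyes.spot_point("lens",q)[:1]]
print(np.array(W),np.array(S),np.array(L))
print("bottom",tri([(w,np.median(W,0)),(q,np.median(S,0))]),"lens",atz(q,np.median(L,0),220))
i=q["pixels"]
for r in range(184,202,1): print(r,[int(i[r,c,0])-int(i[r,c,2]) for c in range(304,326)])
print(np.array(proj(q,(512.5,61,220))),env.state()["t"])
E
```

```text
[[280.9 315.9]
 [278.  315.4]
 [281.6 317. ]] [[196.3 312.9]
 [196.4 310.3]
 [194.  311.6]] [[179.2 290.8]
 [179.5 288.1]
 [180.9 290.4]
 [181.5 286. ]]
bottom [514.6  58.7 209.4] lens [598.8  44.9 220. ]
184 [-3, -4, -4, -4, -3, -2, 1, 2, 4, 4, 3, 3, 2, 2, 3, 12, 20, 16, 6, 1, 0, -1]
185 [-3, -4, -4, -2, -3, 0, 2, 3, 3, 3, 2, 1, 1, 0, 1, 7, 21, 22, 12, 2, -1, -1]
186 [-4, -3, -4, -3, -1, 0, 2, 3, 4, 2, 1, 0, 0, 0, -1, 3, 14, 14, 8, 2, 1, -2]
187 [-2, -2, -4, -1, 0, 2, 2, 5, 12, 14, 7, 1, -1, 0, 0, 1, 3, 4, 2, 1, -1, -2]
188 [-1, 0, -1, -3, 0, 0, 1, 11, 35, 43, 26, 5, 0, -1, -1, -1, -1, 0, -1, -1, 1, -2]
189 [-2, -1, -1, -2, -2, -2, 0, 19, 53, 64, 39, 6, 0, 0, 0, -2, -1, -2, -2, 0, -1, -2]
190 [-1, -1, -1, -1, -2, 0, 8, 28, 61, 64, 36, 9, -1, -1, -1, 0, -3, -5, -5, -2, -1, -3]
191 [2, 3, 1, 1, 0, 6, 19, 40, 58, 53, 30, 10, 1, -1, -2, -2, -5, -7, -7, -8, -7, -8]
192 [17, 9, 2, 0, 3, 15, 35, 50, 55, 49, 32, 12, 1, -1, -1, -2, -4, -7, -7, -11, -16, -17]
193 [41, 29, 9, 0, 7, 23, 43, 54, 55, 49, 30, 9, -1, -2, -1, -1, 1, -1, -6, -10, -16, -21]
194 [57, 49, 25, 10, 18, 26, 39, 51, 53, 42, 17, -1, -7, -4, -2, -2, 1, 1, -11, -13, -15, -17]
195 [54, 58, 45, 31, 39, 38, 40, 43, 40, 27, 6, -6, -9, -7, -5, -4, -1, 1, -9, -18, -15, -15]
196 [53, 55, 55, 53, 53, 48, 49, 44, 30, 28, 8, -3, -5, -6, -10, -11, -7, 2, 2, -9, -14, -13]
197 [53, 54, 54, 54, 53, 51, 51, 47, 40, 40, 25, 8, 0, -4, -10, -13, -14, -9, -4, -6, -17, -14]
198 [53, 52, 54, 53, 54, 53, 52, 51, 49, 50, 45, 28, 17, 5, -3, -8, -10, -10, -13, -10, -12, -18]
199 [53, 53, 53, 54, 54, 53, 53, 53, 52, 52, 51, 48, 40, 25, 15, 3, -5, -8, -12, -14, -9, -22]
200 [53, 53, 53, 54, 53, 55, 53, 54, 52, 53, 52, 53, 51, 47, 39, 25, 14, 1, -8, -13, -14, -15]
201 [53, 53, 54, 53, 55, 54, 53, 53, 53, 53, 52, 52, 52, 51, 51, 47, 41, 22, 2, -5, -7, -6]
[194.2 311.3] 50.5
```

The bottom shows in the scene view at about (193.8, 311.3), against (194.2, 311.3) expected for the focus. The vial is held still, so I hand the job in.

```bash
python3 -c "
from cell import env
print(env.job_done())"
```

```text
the job is handed in; nothing more can be done
None
```

I handed the job in at about 50 s: the cover hangs in the double hook and the orange vial is held at the focus point, tipped an estimated 27–29° (30° asked). No verdict came back, and I viewed 12 pictures against the limit of 10.

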